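# File a recipe panel in the lever arch file

## Robot

A 6-joint arm with a two-finger parallel gripper is mounted at the origin on a cart in front of the work surface, level with it; the furniture and walls round the work are solid. World frame = base frame: x ahead of the robot, y to its left, z up, the work surface at z = 0. Lengths are in m, angles in rad, forces in N, time in s.
With the tool pointing down it reaches from about 0.35 to 0.85 m from the base axis. Payload 8.1 kg.
Tool frame: the origin (TCP) lies on the centre line of the jaws, within the pads' length; the fingertips stand 22 mm ahead of it and the grasp point (between the pads) lies 3 mm ahead of it; z points along the fingers, y is the line along which they close (so a half turn about z gives the same grasp; the last joint's range is limited). The gripper opens to 93 mm and grips with 3 to 60 N. Pads are 15 mm wide; open, the fingers measure 128 mm over their backs; the gripper's body (75 mm by 188 mm) begins 65 mm behind the grasp point.
Start: joints at [1.103, 0.13, 1.488, -0, 1.523, -0.085], TCP at [0.224, 0.557, 0.241] pointing down, gripper open.
Joint ranges: [-2.96, 2.96], [-0.89, 2.26], [0.02, 2.5], [-1.34, 4.48], [0, 2.73], [-2.66, 2.66]. Speed limits (rad/s): [2.39, 2.39, 2.79, 3.14, 3.14, 3.14].

## Interface

Orientations are given as a rotation vector (axis times angle).
In Python, from plant import robot, cams, readout gives the robot as it stands (robot), with the cameras (cams) and the readings (readout).
- The arm moves only by the shell command python3 inch.py [FORCE], which reads ROWS from standard input. ROWS is a JSON list of rows, 1 to 20 of them, each written [opening, [dx, dy, dz], turn]: the finger opening in m, then dx, dy, dz in m, then a turn about the tool's z in rad; each row shifts and turns the commanded pose from where the row before left it, along the tool's axes as they then stand; what a row does not reach is not made up. A row lasts 1/10 s, in which the tool goes at most 0.05 m and 0.15 rad, less where a joint would pass 70% of its speed; a pose out of reach is approached as far as the arm can. The fingers move at their own pace and stop on an object; FORCE is the grip in N (left out, the last holds). Time passes only in rows, so rows that do not move let the fingers close. It prints the time, the measured TCP pose, the force, the opening and the grip force at its end. Input that does not fit is refused with a message, and nothing moves.
- readout.read_state(): the state, without advancing time (a new reading comes with each control period).
- cams.read_camera(name): name is "scene" or "top" or "wrist"; returns a dict with "image" (480x640x3 uint8, red, green, blue), "fx", "fy", "cx", "cy" (pixels), "dist" ([k1, k2, p1, p2, k3] as OpenCV has them; the pictures are not rectified), "R" (3x3) and "t" (3): a world point X has camera coordinates R X + t. Camera axes: x right, y down, z forward; pixel columns grow to the right and rows downward; lengths in m; the calibration is good to about 2 mm. A picture is of the moment at which its call begins. There is no depth.
- robot.close_job(): hands the job in; it is judged then, once.
The state is a dict: "t": time; "q": joint angles; "dq": joint speeds; "joint_torque": joint torques, N m; "tool_pos": TCP position; "orientation": TCP orientation; "force": force on the tool from outside, world axes, zero at the start; "wrist_torque": the same for the moment, N m; "opening": finger opening in m; "gripper_force": force on a finger pad.
Only numpy, scipy, OpenCV 4.12 (cv2) and the standard library are available. Lean on these libraries where they do the work, as an engineer would, in place of code of your own. Each camera call takes 0.05 s, during which the arm holds its last target. There are 200 camera calls.

## Task

Put the yellow recipe panel into the blue lever arch file: lift the file's lever all the way so that the rings swing fully open, slide the panel along the cover between the rails until it is fully home against the steel mechanism, then press the lever fully down again so that the rings close through the panel's two holes. Leave the mug, the honey jar and the tea caddy where they stand.

Things in the scene. Friction and masses are not known exactly. Their poses are not given: they have to be found in the camera images.
- file: blue lever arch file lying open and flat, fixed: cover 190 mm (its x) by 320 mm (its y, -185 to +135), 4 mm thick. Origin on the worktop, z up. The panel lies at its -y end and goes in along +y. A steel mechanism plate lies across it, x -90 to +90, y +26 to +62, top at z 10 mm; its edge at y +26 stops the panel. The lever is on the +y side.
- panel: loose yellow panel, 140 (its x) x 90 (its y) x 5 mm, about 0.16 kg, flat on the cover. Origin at the centre of its underside; axes as the file's when home. Holes 12 (x) x 14 (y) mm at x +-40, y +25. Along its -y edge an upright orange lip, 110 mm long, 8 mm thick (y -45 to -37), top 22 mm above the underside: push or pinch it there.
- panel_home (a point): fixed point of the file where the panel's origin is when fully home: file frame (0, -19, 4) mm; axes as the file's. Two steel rails, 8 mm high above the cover, guide the panel there: inner faces at x +-72 mm from y -20 to +26, flaring out to about +-81 at y -56 (file frame).
- lever_tip (a point): centre of the lever's finger bar: a black round bar, 14 mm thick and 20 mm long along the file's x, at the end of the lever, on the +y side of the mechanism. Lever closed: file frame (0, +120, 34) mm, free below; open: about (0, +73, 93) mm.
- lever_hinge (a point): fixed point on the lever's hinge axis, file frame (0, +40, 18) mm; the axis runs along the file's x. The lever, a steel arm 12 mm wide, is 82 mm from here to the centre of its finger bar.
- lever (a joint): lever angle, rad: 0 closed (the arm rises 0.20 rad from level towards +y), 0.95 fully open (1.15 rad from level). A stiff hinge: it stays where it is left, and moving the finger bar takes about 2 to 3 N.
- rings (a joint): angle of both steel rings, rad, linked and equal to the lever's. They stand at file x +-40 mm, hinged at y +40. At 0 (closed) they arch to 50 mm above the worktop and end in 5 mm thick tines at y +6 that reach into the cover and bar the panel's way; at 0.95 (open) the tine tips are about 35 mm up. They cannot close if the holes are over 4 mm off the tines.
- mug: white mug with a handle, 94 mm tall; origin at the centre of its underside. Bystander.
- honey_jar: honey jar with a red lid, 65 mm across, 100 mm tall; origin at the centre of its underside. Bystander.
- tea_caddy: dark green round tea caddy, 68 mm across, 110 mm tall; origin at the centre of its underside. Bystander.

How it is judged:
By the outcome, as a careful person would: the job done as asked, in the order asked, and still so for the second after the job is handed in, with the robot touching nothing.
It also fails if it takes over 56 s, if anything falls off the work surface, if the arm or the gripper's body presses on something with over 40 N, if the wrist force passes 120 N, or if a joint passes its speed limit or range.

## Working session

There is one attempt and no reset: what is moved stays moved. The work goes in short steps, Python scripts to look and compute and a shell command to move; the robot and the scene stay as the last step left them, time stands still between calls to the robot, and variables do not carry over. Pictures are saved under pics/ and viewed, at most 10 in all, crops included, and the job is handed in when it is done.

```bash
ls; mkdir -p pics
python3 - <<'E'
from plant import robot, cams, readout
import cv2,pickle
d={}
for n in ["scene","top"]:
    c=cams.read_camera(n); d[n]=c; cv2.imwrite(f"pics/{n}0.png",c["image"][:,:,::-1])
pickle.dump(d,open("c0.pkl","wb"))
s=readout.read_state(); print(s["t"],s["tool_pos"],s["orientation"],s["force"])
E
```

```text
inch.py
pics
plant.py
0.1 [0.22386865 0.55616981 0.23971639] [-5.97547605e-01 -3.08379624e+00  2.44007245e-03] [-0.03308992 -0.65891444  0.09448607]
```

View pics/top0.png

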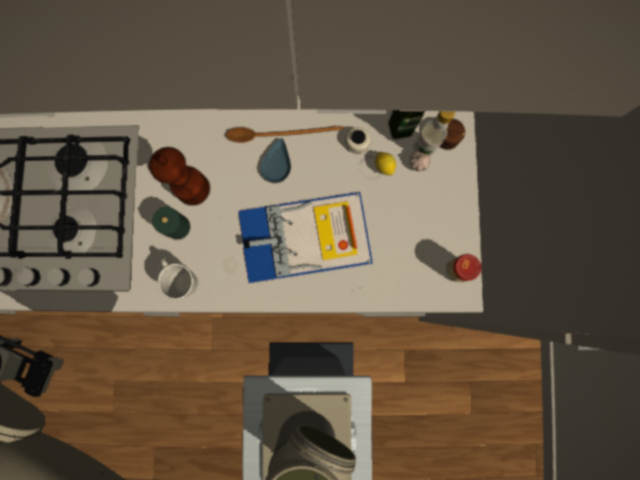

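View pics/scene0.png

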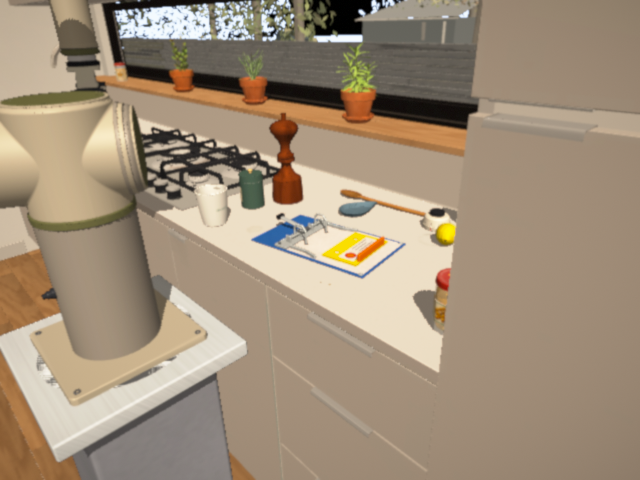

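The top view shows the file with corners near px (239,210), (361,193), (371,264), (246,282). The lever is at about (247,242), and the panel sits near the right end with its lip at (350,232). Next I'll enlarge that area.

Run:
```python
import pickle,cv2
d=pickle.load(open("c0.pkl","rb"))
im=d["top"]["image"][185:290,230:380,::-1]
cv2.imwrite("pics/topc.png",cv2.resize(im,None,fx=5.3,fy=5.3,interpolation=cv2.INTER_CUBIC))
```

```text
(no output)
```

View pics/topc.png

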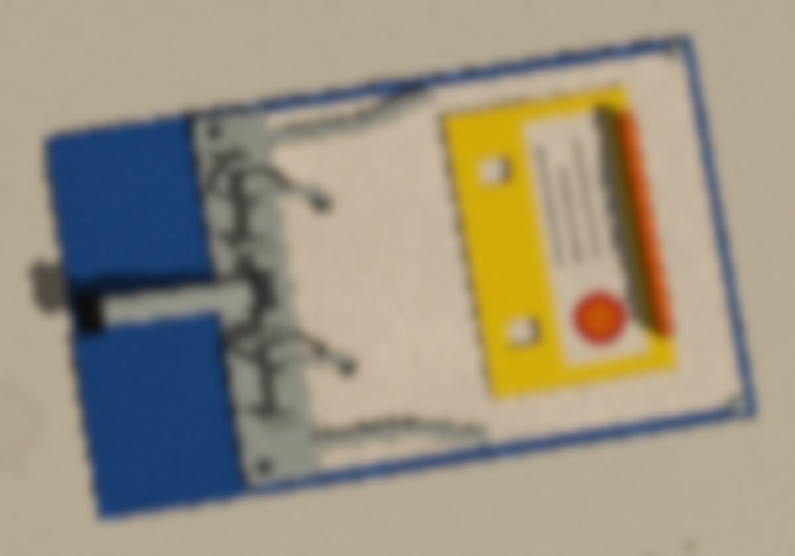

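The crop shows these positions:
- **Cover corners:** (47,135), (688,38), (755,412), (100,517).
- **Panel corners:** (443,113), (625,88), (675,370), (495,398).
- **Finger bar:** about (90,313).

```bash
cat > h.py <<'E'
import numpy as np,cv2,pickle
from scipy.optimize import least_squares
def K(c): return np.array([[c["fx"],0,c["cx"]],[0,c["fy"],c["cy"]],[0,0,1.]])
def proj(c,X): return cv2.projectPoints(np.asarray(X,float).reshape(-1,1,3),cv2.Rodrigues(np.array(c["R"]))[0],np.array(c["t"],float),K(c),np.array(c["dist"],float))[0][:,0]
def back(c,uv,z):
    n=cv2.undistortPoints(np.asarray(uv,float).reshape(-1,1,2),K(c),np.array(c["dist"],float))[:,0]
    R=np.array(c["R"]);o=-R.T@np.array(c["t"]);r=np.c_[n,np.ones(len(n))]@R
    return o+r*((z-o[2])/r[:,2])[:,None]
def w(p,L):
    L=np.atleast_2d(L);c,s=np.cos(p[2]),np.sin(p[2])
    return np.c_[p[0]+c*L[:,0]-s*L[:,1],p[1]+s*L[:,0]+c*L[:,1],L[:,2]]
def fit(c,uv,L,p0): return least_squares(lambda p:(proj(c,w(p,L))-uv).ravel(),p0)
E
python3 - <<'E'
from h import *
c=pickle.load(open("c0.pkl","rb"))["top"]
g=lambda a:(np.array(a,float)+.5)/5.3-.5+[230,185]
f=g([(47,135),(688,38),(755,412),(100,517)]); F=np.array([[95,135,4],[95,-185,4],[-95,-185,4],[-95,135,4]])/1e3
P=back(c,f,.004);print(P.round(4));print([np.linalg.norm(P[i]-P[i-1]).round(4) for i in range(4)])
r=fit(c,f,F,[P[:,0].mean(),P[:,1].mean(),.15]);print("file",r.x.round(4),r.fun.round(2))
p=r.x
pp=g([(443,113),(625,88),(675,370),(495,398)]);Q=np.array([[70,45,9],[70,-45,9],[-70,-45,9],[-70,45,9]])/1e3
P=back(c,pp,.009);r2=fit(c,pp,Q,[P[:,0].mean(),P[:,1].mean(),.15]);print("panel",r2.x.round(4),r2.fun.round(2))
d=r2.x[:2]-p[:2];R=np.array([[np.cos(p[2]),-np.sin(p[2])],[np.sin(p[2]),np.cos(p[2])]]);print("panel in file",(R.T@d).round(4),r2.x[2]-p[2])
print("bar px",(proj(c,w(p,[[0,.12,.034]]))-[230,185])*5.3)
print("lever tip",w(p,[[0,.12,.034],[0,.073,.093],[0,.04,.018]]))
s=proj(c,w(p,[[0.04,.006,.04]]));print((s-[230,185])*5.3)
for nm,uv,z in [("mug",(177,280),.09),("honey",(467,267),.1),("caddy",(168,220),.11)]: print(nm,back(c,[uv],z).round(3))
E
```

```text
[[ 0.5692  0.1762  0.004 ]
 [ 0.6182 -0.1362  0.004 ]
 [ 0.4345 -0.1665  0.004 ]
 [ 0.3838  0.1468  0.004 ]]
[np.float64(0.1877), np.float64(0.3162), np.float64(0.1862), np.float64(0.3174)]
file [0.4976 0.0297 0.1587] [-0.7  -0.32  0.65 -0.9   0.56  0.58 -0.51  0.55]
panel [ 0.5165 -0.0726  0.166 ] [ 0.11  0.44  0.26 -0.4   0.32 -0.28 -0.69  0.23]
panel in file [ 0.0025 -0.1041] 0.007295275402056212
bar px [[ 89.14436988 309.52681744]]
lever tip [[0.47860753 0.14823056 0.034     ]
 [0.48603628 0.10182136 0.093     ]
 [0.49125221 0.06923618 0.018     ]]
[[315.79679666 186.73370405]]
mug [[0.384 0.303 0.09 ]]
honey [[ 0.415 -0.38   0.1  ]]
caddy [[0.524 0.324 0.11 ]]
```

The sizes match to within 4 mm and the predicted bar position agrees. Now I'll turn the tool so tool y lies along file x (and tool x along file y), then hover over the finger bar.

```bash
cat >> h.py <<'E'
P=[0.4976,0.0297,0.1587]
def rep(p=P):
    from plant import robot, cams, readout
    from scipy.spatial.transform import Rotation as Ro
    s=readout.read_state();c,sn=np.cos(p[2]),np.sin(p[2]);A=np.array([[c,sn],[-sn,c]])
    q=A@(s["tool_pos"][:2]-np.array(p[:2]));R=Ro.from_rotvec(s["orientation"]).as_matrix();f=np.array(s["force"])
    y=R[:2,1];print("t%.1f"%s["t"],"file xyz",(np.r_[q,s["tool_pos"][2]]*1e3).round(1),"turn needed",round(float(np.arctan2(y[1],y[0])-p[2]),4),"F file",(A@f[:2]).round(1),f[2].round(1),"open",round(s["opening"],4),"grip",s["gripper_force"],"tilt",R[:,2].round(3))
E
echo '[[0.045,[0,0,0],0.147],[0.045,[0,0,0],0.147],[0.045,[0,0,0],0.147],[0.045,[0,0,0],0.147],[0.045,[0,0,0],0.147],[0.045,[0,0,0],0.147],[0.045,[0,0,0],0.147],[0.045,[-0.044,0.0187,0],0],[0.045,[-0.044,0.0187,0],0],[0.045,[-0.044,0.0187,0],0],[0.045,[-0.044,0.0187,0],0],[0.045,[-0.044,0.0187,0],0],[0.045,[-0.044,0.0187,0],0],[0.045,[-0.044,0.0187,0],0],[0.045,[-0.044,0.0187,0],0],[0.045,[-0.044,0.0187,0],0],[0.045,[-0.044,0.0187,0],0]]' | python3 inch.py 15
python3 -c "from h import *;rep()"
```

```text
t: 1.8
tool_pos: [0.4789, 0.1499, 0.2404]
orientation: [-2.038, -2.391, 0.0]
force: [1.2, 0.2, 0.1]
opening: 0.0453
gripper_force: 0.0
t1.8 file xyz [  0.5 121.6 240.4] turn needed 0.0003 F file [ 1.2 -0. ] 0.1 open 0.0453 grip 0.0 tilt [-0.  0. -1.]
```

Run:
```python
from h import *
from plant import robot, cams, readout
for _ in range(3): c=cams.read_camera("wrist")
pickle.dump(c,open("w1.pkl","wb"))
im=c["image"][:,:,::-1].copy()
cv2.imwrite("pics/w1.png",im)
print(proj(c,w(P,[[-.01,.12,.034],[.01,.12,.034],[0,.04,.018],[.09,.026,.01],[-.09,.026,.01],[.095,.135,.004],[-.095,.135,.004]])).round(0)); rep()
```

```text
[[307. 216.]
 [327. 216.]
 [318. 283.]
 [395. 291.]
 [240. 292.]
 [404. 197.]
 [230. 198.]]
t1.9 file xyz [  0.7 121.  240.1] turn needed -0.0047 F file [0.2 0.3] -0.5 open 0.045 grip 0.0 tilt [-0.001 -0.001 -1.   ]
```

View pics/w1.png

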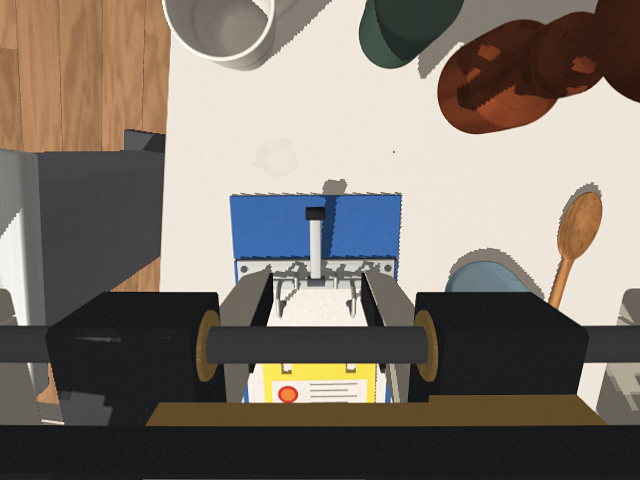

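The wrist view shows the bar centred at (315.5,213.5), against a predicted (317,216). That puts it about 1.5 mm toward -x and 2 mm toward +y. Next I descend and grip the ends of the bar.

```bash
echo '[[0.045,[0.0005,-0.0015,0.04],0],[0.045,[0,0,0.04],0],[0.045,[0,0,0.04],0],[0.045,[0,0,0.04],0],[0.045,[0,0,0.02],0],[0.045,[0,0,0.02],0],[0.015,[0,0,0],0],[0.015,[0,0,0],0],[0.015,[0,0,0],0],[0.015,[0,0,0],0],[0.015,[0,0,0],0],[0.015,[0,0,0],0]]' | python3 inch.py 15
python3 -c "from h import *;rep()"
```

```text
t: 3.15
tool_pos: [0.4778, 0.1526, 0.0421]
orientation: [2.038, 2.39, 0.003]
force: [-2.1, 2.5, 8.0]
opening: 0.0195
gripper_force: 15.0
t3.1 file xyz [-1.000e-01  1.245e+02  4.210e+01] turn needed 0.0002 F file [-1.7  2.8] 8.0 open 0.0195 grip 15.000760853290558 tilt [ 0.002  0.001 -1.   ]
```

```bash
echo '[[0.015,[0,0,0],0],[0.015,[0,0,0],0]]' | python3 inch.py | head -2
python3 - <<'E'
from h import *
from plant import robot, cams, readout
c=cams.read_camera("wrist");a=c["image"][150:450,150:480,::-1]
rep()
c=cams.read_camera("scene");b=c["image"][170:290,230:430,::-1]
b=cv2.resize(b,(500,300));cv2.imwrite("pics/w2.png",cv2.hconcat([a[:, 30:310],b]))
E
```

```text
t: 3.35
tool_pos: [0.4778, 0.1526, 0.0421]
t3.4 file xyz [ -0.2 124.5  42.1] turn needed 0.0002 F file [-1.7  2.7] 7.0 open 0.0198 grip 15.000759959220886 tilt [ 0.002  0.001 -1.   ]
```

View pics/w2.png

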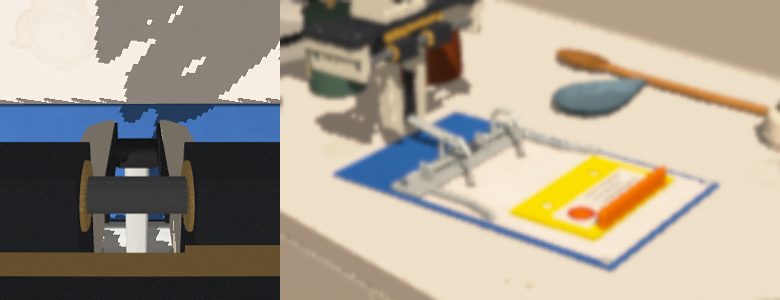

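The bar sits between both pads (left inset), and the scene crop shows the gripper straddling the lever. Now I lift along the arc.

```bash
echo '[[0.015,[-0.0023,0,-0.0075],0],[0.015,[-0.0023,0,-0.0075],0],[0.015,[-0.0036,0,-0.0069],0],[0.015,[-0.0036,0,-0.0069],0],[0.015,[-0.0049,0,-0.0061],0],[0.015,[-0.0049,0,-0.0061],0],[0.015,[-0.006,0,-0.005],0],[0.015,[-0.006,0,-0.005],0]]' | python3 inch.py 20 >/dev/null
python3 -c "from h import *;rep()"
echo '[[0.015,[-0.0068,0,-0.0038],0],[0.015,[-0.0068,0,-0.0038],0],[0.015,[-0.004,0,-0.001],0],[0.015,[0,0,0],0],[0.015,[0,0,0],0]]' | python3 inch.py 20 >/dev/null
python3 - <<'E'
from h import *
from plant import robot, cams, readout
rep();c=cams.read_camera("scene");b=c["image"][170:290,230:430,::-1]
cv2.imwrite("pics/s3.png",cv2.resize(b,(800,480)))
E
```

```text
t4.2 file xyz [-0.3 90.7 92.6] turn needed 0.0001 F file [4.8 2.7] -3.2 open 0.0198 grip 19.998933970928192 tilt [ 0.002  0.001 -1.   ]
t4.8 file xyz [-1.000e-01  7.310e+01  1.021e+02] turn needed -0.0001 F file [-1.4  3.3] 8.7 open 0.0194 grip 20.001062750816345 tilt [ 0.002  0.001 -1.   ]
```

View pics/s3.png

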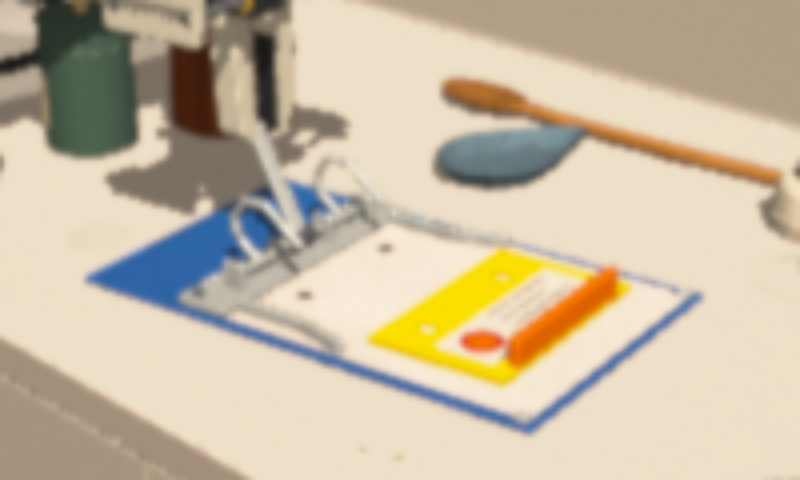

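The lever is up and the tine holes in the cover are exposed at (385,247) and (305,295). I'll nudge a bit further to confirm it's at the stop.

```bash
echo '[[0.015,[-0.003,0,-0.001],0],[0.015,[-0.003,0,-0.001],0],[0.015,[0,0,0],0]]' | python3 inch.py 20 >/dev/null
python3 - <<'E'
from h import *
from plant import robot, cams, readout
rep();c=cams.read_camera("scene");b=c["image"][195:245,260:340,::-1]
pickle.dump(c,open("s4.pkl","wb"))
cv2.imwrite("pics/s4.png",cv2.resize(b,(800,500),interpolation=cv2.INTER_CUBIC))
for n,L in [("tip open",[0,.073,.093]),("hinge",[0,.04,.018]),("tip .85",[0,.04+.082*np.cos(1.05),.018+.082*np.sin(1.05)])]:print(n,(proj(c,w(P,[L]))-[260,195])*10)
E
```

```text
t5.1 file xyz [ -0.2  69.1 103.5] turn needed 0.0003 F file [ 3.5 14.8] 3.3 open 0.0195 grip 19.99907076358795 tilt [ 0.002  0.005 -1.   ]
tip open [[342.33635563  31.20363381]]
hinge [[460.09790467 345.32889637]]
tip .85 [[318.46966746  39.88869695]]
```

View pics/s4.png

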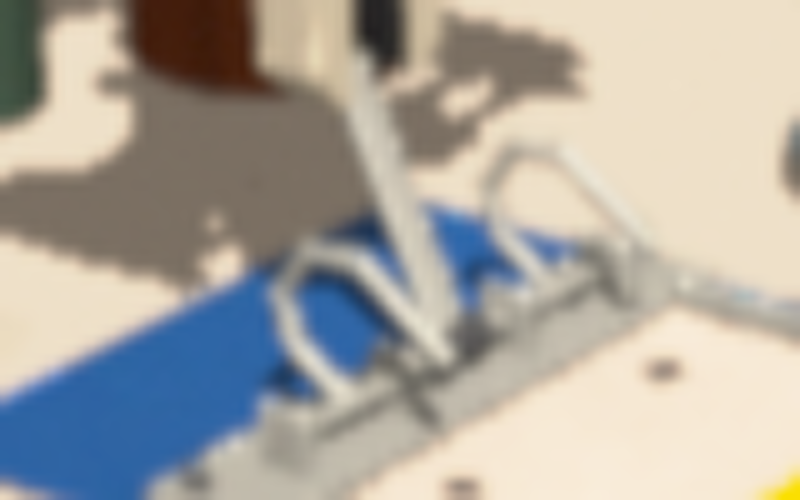

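The force rose to 15 N and the arm angle in the crop (450,330)→(355,60) matches fully open, so the lever is at its stop. I release it, rise, go behind the lip with the fingers spread, and descend.

```bash
echo '[[0.034,[0,0,0],0],[0.034,[0,0,0],0],[0.034,[0,0,0],0],[0.034,[0,0,-0.03],0],[0.034,[0,0,-0.03],0],[0.06,[-0.048,0,0],0],[0.06,[-0.048,0,0],0],[0.06,[-0.048,0,0],0],[0.06,[-0.048,0,0],0],[0.06,[-0.047,0,0],0],[0.06,[0,0,0.04],0],[0.06,[0,0,0.04],0],[0.06,[0,0,0.03],0],[0.06,[0,0,0],0]]' | python3 inch.py >/dev/null
python3 -c "from h import *;rep()"
```

```text
t6.5 file xyz [  -5.2 -170.5   47.1] turn needed -0.0005 F file [-0.9 -0. ] -0.1 open 0.0599 grip 0.0 tilt [-0.009  0.003 -1.   ]
```

```bash
echo '[[0.06,[0,0.006,0.006],0],[0.06,[0,0,0.007],0],[0.06,[0.01,0,0],0],[0.06,[0.01,0,0],0],[0.06,[0.01,0,0],0]]' | python3 inch.py >/dev/null
python3 -c "from h import *;rep()"
echo '[[0.06,[0.01,0,0],0],[0.06,[0.01,0,0],0],[0.06,[0.01,0,0],0],[0.06,[0.01,0,0],0],[0.06,[0,0,0],0]]' | python3 inch.py >/dev/null
python3 -c "from h import *;rep()"
```

```text
t7.0 file xyz [   5.6 -141.5   40.3] turn needed 0.0006 F file [-0.6 -2.2] 1.8 open 0.06 grip 0.9457601420581341 tilt [ 0.002 -0.001 -1.   ]
t7.5 file xyz [   4.8 -100.6   39.2] turn needed 0.0014 F file [ 0.5 -0. ] 0.1 open 0.0601 grip 0.0 tilt [-0.     0.001 -1.   ]
```

Run:
```python
from h import *
from plant import robot, cams, readout
c=cams.read_camera("wrist")
rep();cv2.imwrite("pics/w5.png",c["image"][:,:,::-1])
c=cams.read_camera("top");pickle.dump(c,open("t5.pkl","wb"))
```

```text
t7.6 file xyz [   4.8 -101.    39.1] turn needed 0.0014 F file [ 0.1 -0.2] -0.5 open 0.06 grip 0.0 tilt [-0.     0.001 -1.   ]
```

View pics/w5.png

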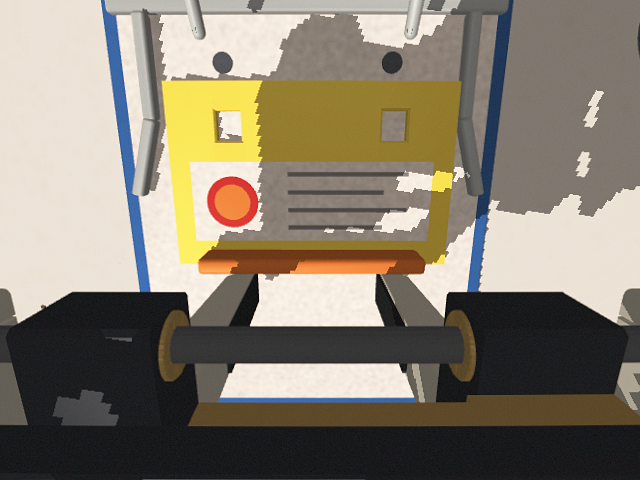

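The panel slides straight, its front edge at row 82 and entering the rails; the cover's tine holes at (223,62) and (392,62) lie ahead of its holes. I continue pushing gently.

```bash
echo '[[0.06,[0.005,0,0.003],0],[0.06,[0.005,0,0],0],[0.06,[0.005,0,0],0],[0.06,[0.005,0,0],0],[0.06,[0,0,0],0]]' | python3 inch.py >/dev/null
python3 -c "from h import *;rep()"
echo '[[0.06,[0.004,0,0],0],[0.06,[0.004,0,0],0],[0.06,[0,0,0],0]]' | python3 inch.py >/dev/null
python3 -c "from h import *;rep()"
```

```text
t8.2 file xyz [  4.6 -81.3  36. ] turn needed 0.0008 F file [-0.5 -0.3] 0.1 open 0.0597 grip 0.0 tilt [-0.001  0.001 -1.   ]
t8.4 file xyz [  4.8 -73.6  36.2] turn needed 0.0006 F file [ 0.5 -0.7] 0.9 open 0.0599 grip 0.0 tilt [-0.  0. -1.]
```

```bash
echo '[[0.06,[0.004,0,0],0],[0.06,[0.002,0,0],0],[0.06,[0,0,0],0]]' | python3 inch.py >/dev/null
python3 -c "from h import *;rep()"
echo '[[0.06,[0.002,0,0],0],[0.06,[0.002,0,0],0],[0.06,[0,0,0],0]]' | python3 inch.py >/dev/null
python3 -c "from h import *;rep()"
```

```text
t8.8 file xyz [  5.1 -71.1  37. ] turn needed 0.0007 F file [ -2.8 -15.2] 1.0 open 0.0601 grip 7.681778892874718 tilt [ 0.001 -0.005 -1.   ]
t9.1 file xyz [  5.2 -70.7  37.9] turn needed 0.0005 F file [ -7.4 -31.7] 3.2 open 0.06 grip 15.951039344072342 tilt [ 0.003 -0.011 -1.   ]
```

The panel stops with TCP at y -71, where home contact is expected (-71.5), at 32 N. I back off and check.

```bash
echo '[[0.06,[-0.01,0,0],0],[0.06,[-0.01,0,0],0],[0.06,[0,0,0],0]]' | python3 inch.py >/dev/null
python3 - <<'E'
from h import *
from plant import robot, cams, readout
c=cams.read_camera("wrist")
rep();cv2.imwrite("pics/w6.png",c["image"][:300,:,::-1][:, 60:580])
L=np.array([[-40,6,9],[40,6,9],[-70,26,9],[70,26,9],[-70,-64,9],[70,-64,9]])/1e3
print((proj(c,w(P,L))-[60,0]).round(0))
E
```

```text
t9.4 file xyz [  4.8 -84.3  36.1] turn needed -0.0007 F file [-0.1  0.3] -0.5 open 0.0602 grip 0.0 tilt [-0.     0.001 -1.   ]
[[163. 100.]
 [337. 100.]
 [ 93.  53.]
 [407.  52.]
 [114. 247.]
 [388. 246.]]
```

View pics/w6.png

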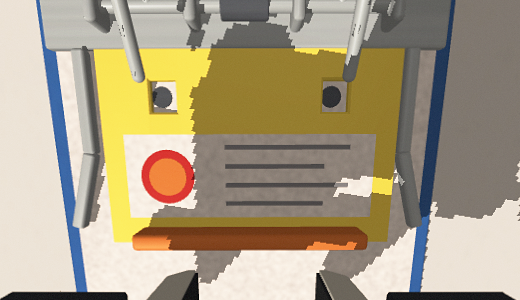

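The panel's front edge is flush with the plate (row 48). The dark tine holes sit centred in its holes at (162,97) and (331,97), so it's home. I return over the raised lever.

```bash
echo '[[0.06,[0,0,-0.045],0],[0.06,[0,0,-0.045],0],[0.036,[0,0,-0.04],0],[0.036,[0.039,-0.001,0],0],[0.036,[0.039,-0.001,0],0],[0.036,[0.039,-0.001,0],0],[0.036,[0.039,-0.002,0],0],[0.036,[0,0,0],0],[0.036,[0,0,0],0]]' | python3 inch.py >/dev/null
python3 -c "from h import *;rep()"
```

```text
t10.3 file xyz [ -0.4  73.  166.1] turn needed 0.0032 F file [ 0.4 -0.9] 0.3 open 0.0361 grip 0.0 tilt [-0. -0. -1.]
```

```bash
echo '[[0.036,[0,0,0.03],0],[0.036,[0,0,0.02],0],[0.036,[0,0,0.014],0],[0.015,[0,0,0],0],[0.015,[0,0,0],0],[0.015,[0,0,0],0],[0.015,[0,0,0],0],[0.015,[0,0,0],0]]' | python3 inch.py 20 >/dev/null
python3 -c "from h import *;rep()"
```

```text
t11.1 file xyz [1.00e-01 7.17e+01 1.03e+02] turn needed 0.0003 F file [-4.1 -0.9] 3.0 open 0.0196 grip 20.000233948230743 tilt [ 0.001 -0.    -1.   ]
```

```bash
echo '[[0.015,[0.0068,0,0.0038],0],[0.015,[0.0068,0,0.0038],0],[0.015,[0.006,0,0.005],0],[0.015,[0.006,0,0.005],0],[0.015,[0.0049,0,0.0061],0],[0.015,[0.0049,0,0.0061],0],[0.015,[0.0036,0,0.0069],0],[0.015,[0,0,0],0]]' | python3 inch.py 20 >/dev/null
python3 -c "from h import *;rep()"
echo '[[0.015,[0.0036,0,0.0069],0],[0.015,[0.0023,0,0.0075],0],[0.015,[0.0023,0,0.0075],0],[0.015,[0,0,0],0]]' | python3 inch.py 20 >/dev/null
python3 -c "from h import *;rep()"
```

```text
t11.9 file xyz [-1.00e-01  1.12e+02  6.55e+01] turn needed 0.0009 F file [-2.5  3.9] 0.9 open 0.0197 grip 20.000234842300415 tilt [ 0.     0.001 -1.   ]
t12.3 file xyz [-1.000e-01  1.196e+02  4.350e+01] turn needed 0.0006 F file [-1.6  3.2] 0.8 open 0.0195 grip 19.99971717596054 tilt [ 0.     0.001 -1.   ]
```

```bash
echo '[[0.015,[0.0005,0,0.002],0],[0.015,[0.0005,0,0.002],0],[0.015,[0,0,0],0]]' | python3 inch.py 25 >/dev/null
python3 -c "from h import *;rep()"
echo '[[0.015,[0,0,0.002],0],[0.015,[0,0,0.001],0],[0.015,[0,0,0],0]]' | python3 inch.py 25 >/dev/null
python3 -c "from h import *;rep()"
```

```text
t12.6 file xyz [  0.  120.2  40.5] turn needed 0.0004 F file [-5.1  3.9] 4.4 open 0.0198 grip 25.000643134117126 tilt [ 0.  0. -1.]
t12.9 file xyz [  0.3 120.3  39.5] turn needed 0.0005 F file [-16.3   3.2] 26.4 open 0.0195 grip 25.003455877304077 tilt [ 0.  0. -1.]
```

The force rises to 26 N at z 39.5, the closed stop. I release, rise, and press on the bar's top with closed fingers to confirm.

```bash
echo '[[0.036,[0,0,-0.002],0],[0.036,[0,0,0],0],[0.036,[0,0,0],0],[0.036,[0,0,-0.025],0],[0.036,[0,0,-0.025],0],[0.0,[0,0,0],0],[0,[0,0,0],0],[0,[0,0,0],0],[0,[0,0,0],0],[0,[0,0,0.01],0],[0,[0,0,0.006],0],[0,[0,0,0],0]]' | python3 inch.py 10 >/dev/null
python3 -c "from h import *;rep()"
```

```text
t14.1 file xyz [ -1.6 120.   70.6] turn needed 0.0003 F file [-0.1 -0.7] 0.0 open 0.0007 grip 0.0 tilt [-0.003 -0.001 -1.   ]
```

```bash
echo '[[0,[0,0,0.004],0],[0,[0,0,0.004],0],[0,[0,0,0],0]]' | python3 inch.py >/dev/null
python3 -c "from h import *;rep()"
echo '[[0,[0,0,0.004],0],[0,[0,0,0],0]]' | python3 inch.py >/dev/null
python3 -c "from h import *;rep()"
```

```text
t14.4 file xyz [ -0.6 120.   64. ] turn needed 0.0003 F file [-0.2  0.4] -0.3 open 0.0009 grip 0.0 tilt [-0.001 -0.    -1.   ]
t14.6 file xyz [  0.3 120.2  62.7] turn needed 0.0005 F file [-9.2 -0.6] 19.0 open 0.0003 grip 9.617486894130707 tilt [ 0.  0. -1.]
```

The fingers met a stiff stop with their tips at z 41 mm, exactly the top of the closed bar. I back away and take the last look.

```bash
echo '[[0,[0,0,-0.04],0],[0,[0,0,-0.04],0],[0,[0,0,-0.04],0],[0,[0.04,0,-0.03],0],[0,[0.04,0,0],0],[0,[0.04,0,0],0],[0,[0,0,0],0]]' | python3 inch.py >/dev/null
python3 - <<'E'
from h import *
from plant import robot, cams, readout
rep();c=cams.read_camera("scene");a=cv2.resize(c["image"][190:280,240:420,::-1],(800,400),interpolation=cv2.INTER_CUBIC)
c=cams.read_camera("top");b=cv2.resize(c["image"][195:285,230:380,::-1],(333,200),interpolation=cv2.INTER_CUBIC)
d=np.zeros((600,800,3),np.uint8);d[:400]=a;d[400:,:333]=b
cv2.imwrite("pics/end.png",d)
E
```

```text
t15.3 file xyz [ -0.4 244.1 211.2] turn needed 0.0041 F file [-0.3 -1.2] -0.7 open 0.0005 grip 0.0 tilt [ 0.001  0.002 -1.   ]
```

View pics/end.png

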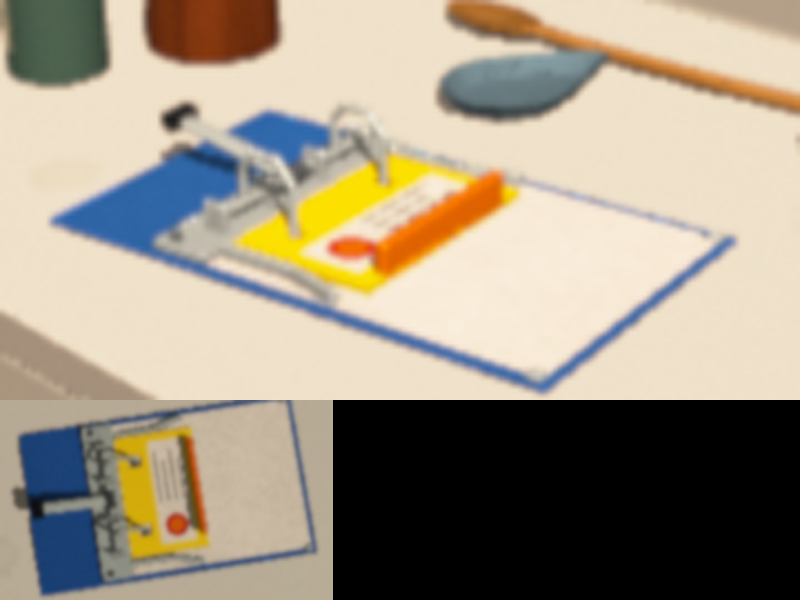

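The rings pass down through the holes at (385,180) and (295,232), the lever is down, and the panel is flush with the plate. I'm handing the job in.

```bash
python3 -c "
from plant import robot, cams, readout
print(robot.close_job())"
```

```text
the job is handed in; nothing more can be done
None
```

The yellow panel is home in the file, the lever is fully down with the rings closed through both holes, and the mug, honey jar and tea caddy were not touched; I handed the job in at about 15.4 s.

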